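# Run the edge-pressing trolley round a table top with a steady push

### The arm

A 6-joint arm with a two-finger parallel gripper is mounted at the origin on the work surface. World frame = base frame: x ahead of the robot, y to its left, z up, the work surface at z = 0. Lengths are in mm, angles in degrees, forces in N, time in s.
With the tool pointing down it reaches from about 350 to 975 mm from the base axis. Payload 4.9 kg.
Tool frame: the origin (TCP) lies midway between the tips of the shut fingers; the grasp point (between the pads) lies 19 mm behind it; x points along the fingers, y is the direction in which the jaws open and shut, and the axes are right-handed (so a half turn about x gives the same grasp; the last joint's range is limited). The gripper opens to 85 mm and grips with 20 to 120 N. Pads are 22 mm wide; open, the fingers measure 114 mm over their backs; the gripper's body (76 mm by 85 mm) begins 54 mm behind the grasp point. The pads swing forward as they close: fully open they stand 13 mm farther back than shut.
Start: joints at [-75, 3.019, 92.412, -0, 84.569, -6.818], TCP at [232.283, -580.212, 196.704] pointing down, gripper open.
Joint ranges: [-172.51, 172.51], [-57.92, 126.97], [3.15, 148.05], [-58.71, 238.71], [5.1, 150.11], [-179.66, 179.66]. Speed limits (degrees/s): [147.25, 147.25, 180, 180, 180, 180].

### API

Orientations are given as [roll, pitch, yaw] about the fixed x, y, z axes, in that order (R = Rz(yaw) Ry(pitch) Rx(roll)).
In Python, from plant import * gives the robot as it stands.
- The arm moves only by the tool apply_moves, never from a script. Its argument "deltas" is a list that holds one entry, the list of rows, each a list of 7 numbers: the shift along the world's x, y, z scaled (see below), then the turn, a rotation vector about the world's x, y, z scaled (see below), then the opening, from 0 (shut) to 1 (fully open). In form: [[[tx, ty, tz, wx, wy, wz, jaw], ...]]. A call has 1 to 12 rows; each row shifts and turns the commanded pose from where the row before left it; what a row does not reach is not made up. The controller multiplies each number of a shift by 0.05 m and each number of a turn by 180 degrees. A row lasts 1/10 s, in which the tool goes at most 50 mm and 8.59 degrees, less where a joint would pass 70% of its speed; a pose out of reach is approached as far as the arm can. A call with a number of a shift or a turn outside -1 to 1 is refused whole. A call with a gripper value outside its range is refused whole. The fingers move at their own pace and stop on an object; "newtons" is the grip in N (left out, the last holds). Time passes only in rows, so rows that do not move let the fingers close. It gives the time, the measured TCP pose, the force and the opening at its end, in the units of the state.
- sense(): the state, without advancing time (a new reading comes with each control period).
- grab_frame(name): name is "side" or "top"; returns a dict with "frame" (384x512x3 uint8, blue, green, red), "mtx" (3x3 intrinsics, pixels), "rvec" (rotation vector, rad) and "tvec" (3), from world to camera coordinates, as OpenCV has them. Camera axes: x right, y down, z forward; pixel columns grow to the right and rows downward; lengths in mm; the calibration is good to about 2 mm. A picture is of the moment at which its call begins. There is no depth.
- hand_in(): hands the job in, once; it reports no verdict.
Trained networks look in the newest picture that a camera, given by its name, has taken for a name from the list of things; names that differ only in an ending like _2 or _b are one class to them, and where a whole thing is asked for, a point or a joint stands for the part that bears it (a point fixed in the world has none). Each returns a list of dicts, best first, with "conf" (0 to 1); they miss things now and then, are a little off and sometimes report something else, mostly with a low value. They report only what shows in the picture. A call takes as long as a camera call.
- boxes_of(camera, name): "bbox" ([left, top, right, bottom] in pixels, round what is visible of it).
- place_of(camera, name): "at" ([row, column] in pixels: a listed point, or the origin of a listed thing).
The state is a dict: "t": time; "joint_positions": joint angles; "qvel": joint speeds; "tau": joint torques, N m; "position": TCP position; "ee_rot": TCP orientation; "contact_force": force on the tool from outside, world axes, zero at the start; "torque": the same for the moment, N m; "opening": opening from 0.0 (shut) to 1.0 (fully open).
Only numpy, scipy, OpenCV 4.12 (cv2) and the standard library are available. Lean on these libraries where they do the work, as an engineer would, in place of code of your own. Each camera call takes 0.05 s, during which the arm holds its last target. There are 200 camera calls.

### The job

Press the white trim onto the round table top: with closed fingers on the orange sprung plate, push the heavy blue trolley clockwise round the curved, slightly uneven edge to the yellow stop in one go, at a moderate pace. Keep the push steady all the way, the plate pressed in about 10 to 20 mm, never sprung out and never nearly bottomed, and let the trolley meet the stop gently. Hold it pressed against the stop in the same way for two seconds, then take the hand away, leaving the trolley there and the other things alone.

Things in the scene. Friction and masses are not known exactly. Their poses are not given: they have to be found in the camera images.
- roundtop: Fixed round table top on the work surface, light wood, white edge trim: radius 240 mm, 40 mm thick. Origin: underside centre, on the pin the trolley swings about. In its own axes a point at radius r, angle a lies at (-r cos a, r sin a): a grows clockwise from above.
- trolley (a joint): Angle (rad) of the blue trolley round the pin, growing clockwise from above; starts at 0 to 0.3; 2.0: hard on the fixed yellow stop block. The face of the unpressed orange plate is at radius 290 mm and a = value - 1.05. From 0.45 to 1.9 keep the plate pressed in 6 to 50 mm; rough: over 1.0 rad/s anywhere, or over 0.75 rad/s beyond 1.85.
- pushplate (a joint): How far (m) the orange plate is pressed in towards the trolley: 0 sprung out, 0.065 bottomed. Spring 80 N/m, no preload: 6 mm is 0.48 N, 20 mm is 1.6 N, 50 mm is 4 N. The plate weighs 0.12 kg. A white swell of the table's edge (8 mm proud, 160 mm long) brakes the trolley by up to about 1.4 N from angle 0.6 to 0.95, then drives it on likewise to 1.3.
- plate_face (a point): Centre of the rear face of the orange plate, which the fingers push; it moves with the plate, 60 mm above the surface. Plate: 80 mm wide (radius 250 to 330 mm), 60 mm high (30 to 90 mm above the surface), 8 mm thick. Its own y axis is the push direction (tangent, clockwise), x points to the pin. Behind it is free space for the fingers; they follow an arc of 290 mm radius.
- trolley_block (a point): Centre of the blue iron block, 120 mm along the edge, 80 mm radially, 90 mm high, 0.5 rad ahead of the plate; brass pins on it reach 167 mm up. It rolls freely and coasts: inertia felt at the plate 8 kg (hidden: 0.65 to 1.5 times), drag only 6 N per m/s; it bounces on the plate's spring with a 2 s period, little damped. 1.1 N brings it in time to 0.18 m/s.
- mug: Bystander: white mug, 80 mm across, 90 mm high; origin under its centre.
- bowl: Bystander: blue bowl, 150 mm across, 60 mm high; origin under its centre.
- trim_roll: Bystander: roll of white edge trim, 120 mm across, 30 mm high; origin under its centre.
- glue: Bystander: yellow glue bottle, 60 mm across, 170 mm high; origin under its centre.

How it is judged (in metres and radians):
On the way, in this order (a step that is already met when the one before it is completed fails the run):
1. the fingers push the trolley off along the edge, plate pressed in 6 to 50 mm (value of joint trolley above 0.45 rad and value of joint pushplate between 0.006 and 0.05 m and contact force between the fingers and pushplate above 0.2 N), for 0.1 s.
2. half way round, plate still pressed in within the band (value of joint trolley above 1.1 rad and value of joint pushplate between 0.006 and 0.05 m and contact force between the fingers and pushplate above 0.2 N), for 0.1 s.
3. nearly round, plate still pressed in within the band (value of joint trolley above 1.7 rad and value of joint pushplate between 0.006 and 0.05 m and contact force between the fingers and pushplate above 0.2 N), for 0.1 s.
4. trolley held against the stop by the fingers, plate pressed in 6 to 50 mm, for 1.5 s (value of joint trolley above 1.97 rad and velocity of joint trolley below 0.03 rad/s and value of joint pushplate between 0.006 and 0.05 m and contact force between the fingers and pushplate above 0.2 N), for 1.5 s.
At the end, for the whole second after the job is handed in: trolley at the yellow stop (angle over 1.96 rad of 2.0), at rest (under 0.03 rad/s), the plate sprung out (under 4 mm), fingers away (value of joint trolley above 1.96 rad and value of joint pushplate below 0.004 m and velocity of joint trolley between -0.03 and 0.03 rad/s); the robot touches nothing.
It fails at once if between 0.45 and 1.9 rad the push falls below about 0.5 N (plate pressed in under 6 mm): the trolley runs away or stalls (value of joint trolley between 0.45 and 1.9 rad and value of joint pushplate below 0.006 m).
It fails at once if the push exceeds 4 N (plate pressed in over 50 mm) (value of joint pushplate above 0.05 m).
It fails at once if trolley faster than 1.0 rad/s (velocity of joint trolley above 1 rad/s).
It fails at once if trolley slams into the stop: over 0.75 rad/s beyond 1.85 rad (value of joint trolley above 1.85 rad and velocity of joint trolley above 0.75 rad/s).
It fails at once if a bystander (mug, bowl, trim roll, glue) is moved over 30 mm (distance of any of mug, bowl, trim_roll, glue from where it was at the start of the episode above 0.03 m).
It also fails if it takes over 38 s, if anything falls off the work surface, if the arm or the gripper's body presses on something with over 40 N, if the wrist force passes 120 N, or if a joint passes its speed limit or range.

## Working session

There is one attempt and no reset: what is moved stays moved. The work goes in short steps, Python scripts to look and compute and a tool call to move; the robot and the scene stay as the last step left them, time stands still between calls to the robot, and variables do not carry over. Pictures are saved under pics/ and viewed, about 8 in all and at most 12, crops included, and the job is handed in when it is done.

Besides the shell and the picture viewer there is one more tool, called after "Call:" as a command line: name --argument value ..., lists and objects as JSON in quotes. apply_moves: Moves the arm, as the interface text tells. Its arguments: {"type":"object","properties":{"deltas":{"type":"array","items":{"type":"array","items":{"type":"array","items":{"type":"number"}}}},"newtons":{"type":"number"}},"required":["deltas"]}

```bash
mkdir -p pics; ls; python3 - <<'E'
from plant import *
import cv2
print(sense())
for c in ("side","top"):
    g=grab_frame(c); cv2.imwrite(f"pics/{c}0.png",g["frame"])
    print(c,g["mtx"].tolist(),g["rvec"],g["tvec"])
    for n in ["roundtop","trolley","plate_face","trolley_block","mug","bowl","trim_roll","glue"]:
        print(n,place_of(c,n)[:2],[b['bbox'] for b in boxes_of(c,n)[:1]])
E
```

```text
pics
{'t': 0.0, 'joint_positions': array([-7.49989355e+01,  3.05608568e+00,  9.24925025e+01,  6.56067196e-04,
        8.45698765e+01, -6.81864234e+00]), 'qvel': array([-0.0252345 ,  0.0756497 , -0.02619765, -0.00697232,  0.03617404,
       -0.00896416]), 'tau': array([-5.11965281e-04, -3.93688238e+01, -3.70175672e+01, -9.79650622e-05,
        7.12157664e-03,  8.62424713e-06]), 'position': array([ 232.12074688, -579.54130659,  195.47152076]), 'ee_rot': array([-97.13446134,  89.8815335 , 104.6851827 ]), 'contact_force': array([-1.27831751, -0.42838461, -0.10263484]), 'torque': array([ 0.02028913, -0.03941314, -0.02300487]), 'opening': 0.9968321741130094}
side [[359.79610114096926, 0.0, 259.7220103509519], [0.0, 359.79610114096926, 192.59297824460182], [0.0, 0.0, 1.0]] [ 0.19702187 -2.79180178  1.32269876] [ 520.31494732   89.7194098  1013.7817311 ]
roundtop [{'at': [198.7, 177.4], 'conf': 0.67}] [[86.3, 129.7, 295.6, 292.5]]Traceback (most recent call last):
  File "<stdin>", line 8, in <module>
ValueError: it knows: bowl, glue, mug, plate_face, roundtop, trim_roll, trolley_block
```

```bash
cat > h.py <<'E'
from plant import *
import cv2, numpy as np
def ray(g,rc,z):
    "pixel (row,col) -> world point at height z"
    R=cv2.Rodrigues(np.array(g["rvec"]))[0]; K=g["mtx"]; t=np.array(g["tvec"]).ravel()
    d=R.T@np.linalg.inv(K)@np.array([rc[1],rc[0],1.]); c=-R.T@t
    return c+d*(z-c[2])/d[2]
def proj(g,P):
    return cv2.projectPoints(np.array(P,float).reshape(-1,3),np.array(g["rvec"]),np.array(g["tvec"]),np.array(g["mtx"]),None)[0].reshape(-1,2)
E
python3 - <<'E'
from h import *
Z=dict(roundtop=0,plate_face=60,trolley_block=45,mug=0,bowl=0,trim_roll=0,glue=0)
for c in ("side","top"):
    g=grab_frame(c); cv2.imwrite(f"pics/{c}0.png",g["frame"])
    print(c,g["mtx"].tolist(),g["rvec"],g["tvec"])
    for n in Z:
        for p in place_of(c,n)[:2]: print(n,p,ray(g,p['at'],Z[n]).round(1))
        print([b['bbox'] for b in boxes_of(c,n)[:1]])
print(sense()['t'])
E
python3 -c "
import cv2,numpy as np
a=cv2.imread('pics/side0.png');b=cv2.imread('pics/top0.png')
cv2.imwrite('pics/s0.png',cv2.resize(a,(800,600)));cv2.imwrite('pics/t0.png',cv2.resize(b,(800,600)))"
```

```text
side [[359.79610114096926, 0.0, 259.7220103509519], [0.0, 359.79610114096926, 192.59297824460182], [0.0, 0.0, 1.0]] [ 0.19702187 -2.79180178  1.32269876] [ 520.31494732   89.7194098  1013.7817311 ]
roundtop {'at': [196.8, 179.9], 'conf': 0.9} [770.5  -5.9   0. ]
roundtop {'at': [165.2, 275.1], 'conf': 0.41} [ 501.5 -216.1    0. ]
[[86.3, 133.5, 294.8, 292.7]]
plate_face {'at': [144.7, 250.5], 'conf': 0.61} [ 589.5 -237.6   60. ]
[[240.7, 136.7, 259.1, 153.9]]
trolley_block {'at': [166.0, 276.9], 'conf': 0.82} [ 490.6 -148.3   45. ]
[[168.6, 130.5, 296.3, 192.8]]
mug {'at': [367.8, 287.7], 'conf': 0.9} [407.7 461.5   0. ]
mug {'at': [169.9, 277.9], 'conf': 0.29} [ 489.4 -190.3    0. ]
[[264.1, 323.8, 322.8, 384.0]]
bowl {'at': [121.0, 276.6], 'conf': 0.69} [ 527.4 -530.     0. ]
bowl {'at': [197.2, 179.2], 'conf': 0.38} [772.   -3.8   0. ]
[[261.2, 102.1, 297.1, 129.6]]
trim_roll {'at': [314.2, 344.6], 'conf': 0.83} [292.5 327.4   0. ]
[[318.5, 286.3, 376.8, 338.4]]
[[211.1, 340.7, 244.6, 384.0]]
top [[351.2316308517799, 0.0, 250.2918659004817], [0.0, 351.2316308517799, 197.1656876238167], [0.0, 0.0, 1.0]] [ 2.22442794 -2.17581567  0.10292785] [ -18.47151757  517.67776995 1339.92225775]
roundtop {'at': [135.7, 247.4], 'conf': 0.61} [762.7   9.1   0. ]
roundtop {'at': [225.9, 123.6], 'conf': 0.5} [396.9 478.6   0. ]
[[156.3, 73.2, 317.2, 217.5]]
plate_face {'at': [180.3, 309.4], 'conf': 0.73} [ 584.  -227.6   60. ]
[[298.3, 172.6, 321.0, 188.3]]
trolley_block {'at': [201.7, 283.2], 'conf': 0.82} [ 501.8 -131.5   45. ]
[[244.1, 121.6, 317.6, 218.7]]
mug {'at': [222.6, 128.3], 'conf': 0.71} [410.  461.2   0. ]
[[107.2, 215.4, 138.1, 245.4]]
[[367.6, 177.5, 400.5, 218.8]]
[[147.0, 238.3, 179.3, 270.4]]
glue {'at': [193.9, 110.9], 'conf': 0.93} [519.4 532.9   0. ]
glue {'at': [225.9, 128.2], 'conf': 0.2} [397.3 461.1   0. ]
[[89.5, 186.7, 120.0, 206.1]]
1.65
```

View pics/s0.png

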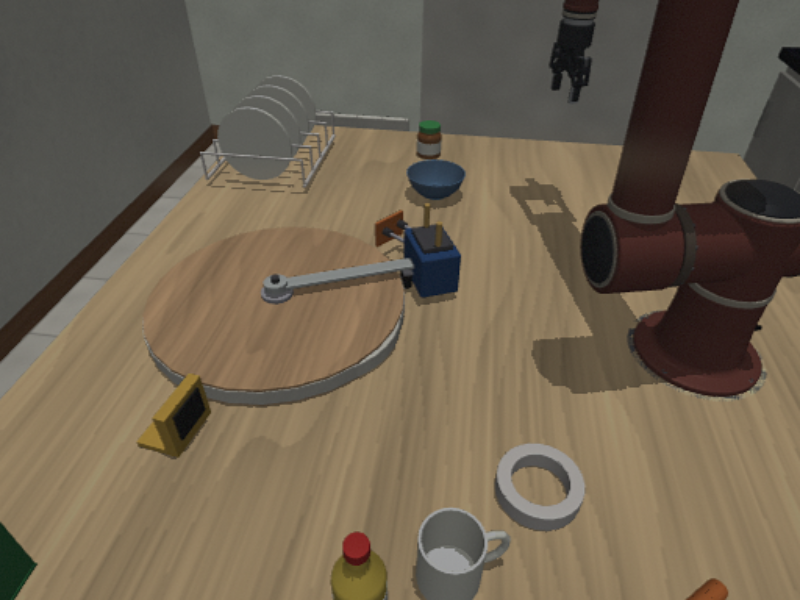

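View pics/t0.png

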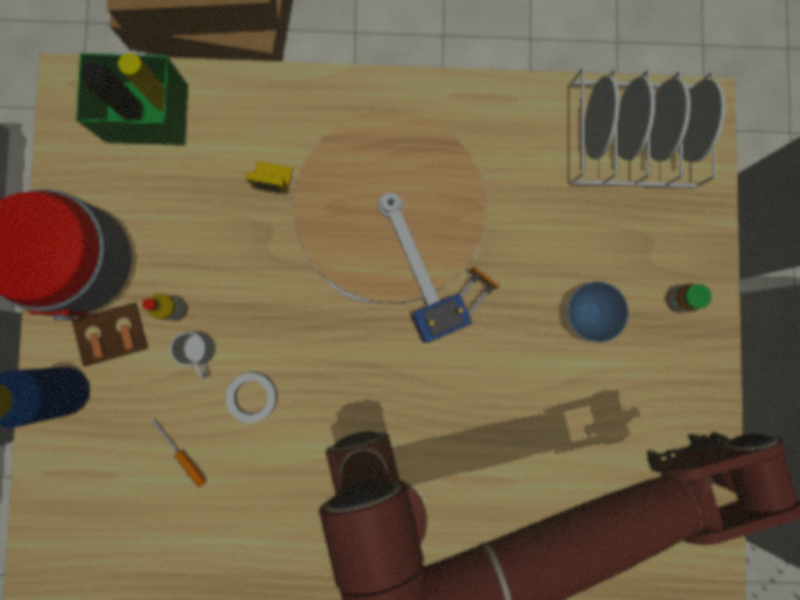

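```bash
cat >> h.py <<'E'
from scipy.optimize import minimize, minimize_scalar
CALF="cal.json"
def ang2p(C,r,a,z): return np.stack([C[0]-r*np.cos(a)+0*z, C[1]+r*np.sin(a)+0*z, z+0*a],-1)
def blue(f):
    h=cv2.cvtColor(f,cv2.COLOR_BGR2HSV)
    return cv2.inRange(h,(108,120,40),(125,255,255))
def box(C,ab):
    c=ang2p(C,290,np.float64(ab),np.float64(0)); t=np.array([np.sin(ab),np.cos(ab),0]); n=np.array([np.cos(ab),-np.sin(ab),0])
    return np.array([c+i*60*t+j*40*n+[0,0,k] for i in(-1,1) for j in(-1,1) for k in(8,90)])
E
python3 - <<'E'
from h import *
import pickle
G={}
for c in("side","top"):
    G[c]=grab_frame(c)
pickle.dump(G,open("g0.pkl","wb"))
s=sense(); print(s['t'],s['contact_force'],s['position'])
from scipy.spatial.transform import Rotation as Ro
print(Ro.from_euler('xyz',s['ee_rot'],degrees=True).as_matrix().round(3))
for c,g in G.items():
    R=cv2.Rodrigues(g["rvec"])[0]; print(c,'cam at',-R.T@g["tvec"])
# pin cap triangulation
P=minimize(lambda p:((proj(G['side'],p)[0]-[275/1.5625,281/1.5625])**2).sum()+((proj(G['top'],p)[0]-[390/1.5625,202/1.5625])**2).sum(),[765,0,60]); print('pin',P.x,P.fun)
for c,g in G.items():
    m=blue(g["frame"]); n,l,st,ce=cv2.connectedComponentsWithStats(m)
    for i in range(1,n):
        if st[i,4]>60: print(c,st[i],ce[i])
E
python3 - <<'E'
import sys; sys.path.insert(0,'.')
from h import *
import pickle
G=pickle.load(open('g0.pkl','rb'))
f=cv2.resize(G['top']['frame'][50:230,140:340],(800,720),interpolation=cv2.INTER_CUBIC)[:600]
g=G['side']['frame'][120:265,70:310]
cv2.imwrite('pics/c1.png',f); cv2.imwrite('pics/c2.png',cv2.resize(g,None,fx=3.3,fy=3.3,interpolation=cv2.INTER_CUBIC))
E
```

```text
1.75 [ 0.55990482 -0.85056192 -0.21772726] [ 232.29453358 -580.22606386  196.73745376]
[[ 0.     0.372 -0.928]
 [-0.    -0.928 -0.372]
 [-1.     0.     0.   ]]
side cam at [426.89918259 791.64117785 705.40197664]
top cam at [ 427.04291121   28.27905835 1371.33430429]
pin [770.11048717   2.39492889  70.9802347 ] 0.00023214028125415493
side [259 146  36  44 704] [277.21732955 170.86079545]
top [265 198  12  20  91] [270.42857143 207.9010989 ]
top [  1 237  24  36 194] [ 11.19072165 255.46391753]
```

View pics/c1.png

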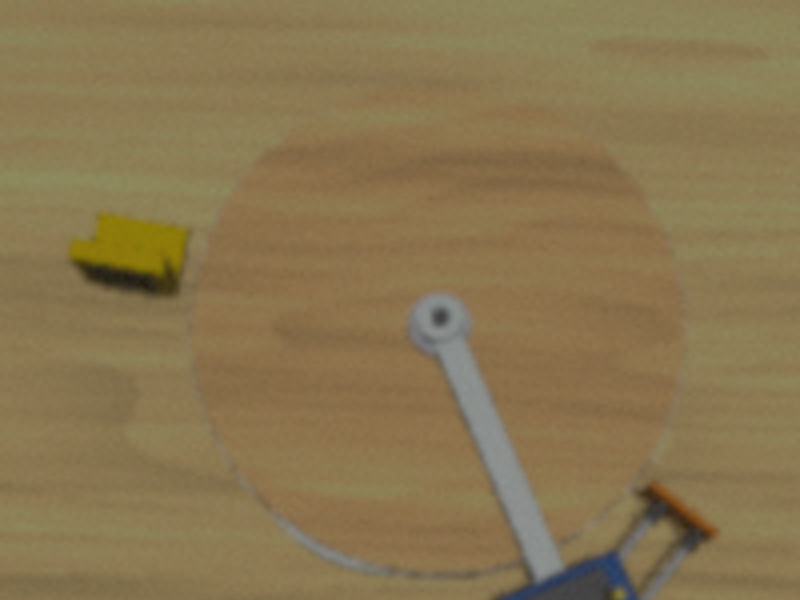

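View pics/c2.png

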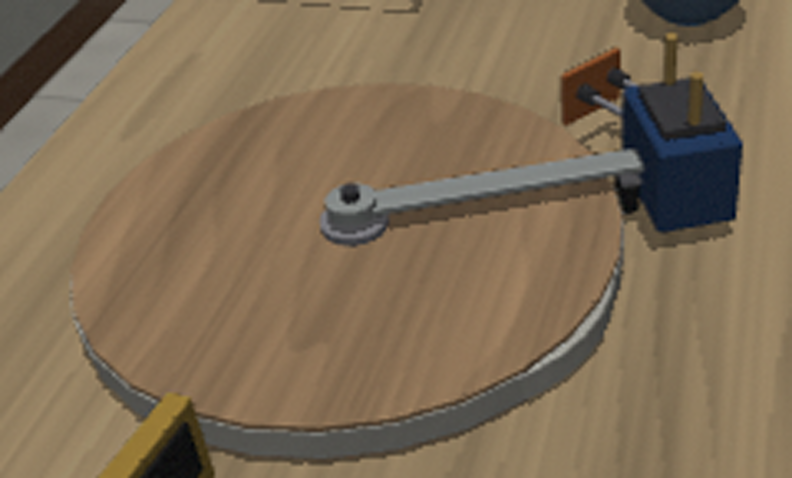

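```bash
cat >> h.py <<'E'
def bmask(g,near=None):
    m=blue(g["frame"]); n,l,st,ce=cv2.connectedComponentsWithStats(m)
    best=None
    for i in range(1,n):
        w=ray(g,ce[i][::-1],45)
        r=np.hypot(w[0]-C0[0],w[1]-C0[1])
        if st[i,4]>40 and 230<r<360 and (best is None or st[i,4]>st[best,4]): best=i
    if best is None: return None
    ys,xs=np.nonzero(l==best)
    return cv2.convexHull(np.stack([xs,ys],1).astype(np.float32)), st[best]
C0=np.array([770.1,2.4])
def hullcmp(g,hull,ab):
    S=8; x0,y0=hull.reshape(-1,2).min(0)-12; w,h=(hull.reshape(-1,2).max(0)-[x0,y0]+12)*S
    im=np.zeros((2,int(h),int(w)),np.uint8)
    cv2.fillConvexPoly(im[0],((hull.reshape(-1,2)-[x0,y0])*S).astype(int),1)
    q=cv2.convexHull(proj(g,box(C0,ab)).astype(np.float32)).reshape(-1,2)
    cv2.fillConvexPoly(im[1],((q-[x0,y0])*S).astype(int),1)
    return (im[0]!=im[1]).sum()/max(1,im[0].sum())
def fitab(g):
    r=bmask(g)
    if r is None: return None
    h,st=r
    A=np.arange(-0.75,1.65,.02); e=[hullcmp(g,h,a) for a in A]; a=A[np.argmin(e)]
    A=np.arange(a-.03,a+.03,.001); e=np.array([hullcmp(g,h,x) for x in A])
    return A[np.argmin(e)], e.min(), st
E
cat > t.py <<'E'
from h import *
import pickle
G=pickle.load(open("g0.pkl","rb"))
th=np.linspace(0,2*np.pi,721)
def cost(p):
    C=p[:2]; e=[]
    for g,(l,r,b) in((G['side'],(91.8,258.5,249.7)),(G['top'],(187.5,312,None))):
        q=proj(g,ang2p(C,240,th,np.full_like(th,40.)))
        e+=[q[:,0].min()-l,q[:,0].max()-r]+([q[:,1].max()-b] if b else [])
    return np.array(e)
r=minimize(lambda p:(cost(p)**2).sum(),[765,0],method='Nelder-Mead'); print(r.x,cost(r.x).round(2),cost(C0).round(2))
for c in G: print(c,fitab(G[c]))
# bar direction & plate from top
print('plate ends', [ray(G['top'],(50+y/4,140+x/4),90)for x,y in((648,487),(714,535))])
print('stop face',[ray(G['top'],(50+y/4,140+x/4),90) for x,y in ((187,228),(180,265),(75,245))])
E
python3 t.py
```

```text
[7.69295917e+02 2.52248630e-01] [-0.65  0.72 -0.46 -0.21 -0.01] [-1.31  0.35  0.17 -0.77 -0.56]
side (np.float64(-0.4429999999999997), np.float64(0.5091191252473768), array([259, 146,  36,  44, 704], dtype=int32))
top (np.float64(0.17000000000000084), np.float64(1.0), array([265, 198,  12,  20,  91], dtype=int32))
plate ends [array([ 611.4586752 , -193.98885998,   90.        ]), array([ 568.43362928, -255.57854364,   90.        ])]
stop face [array([842.16432396, 237.23027635,  90.        ]), array([807.1375103 , 242.50941507,  90.        ]), array([823.06984645, 339.52726189,  90.        ])]
```

```bash
sed -i 's/^C0=.*/C0=np.array([769.5,1.0])/' h.py; python3 - <<'E'
from h import *
import pickle
G=pickle.load(open("g0.pkl","rb"))
for c in G:
    g=G[c]; h,st=bmask(g); print(c,st,h.reshape(-1,2).min(0),h.reshape(-1,2).max(0)); q=proj(g,box(C0,-.4)); print(q.round(1).tolist())
hs=cv2.cvtColor(G['top']['frame'],cv2.COLOR_BGR2HSV); print(hs[188:220:3,262:304:4].tolist())
hs=cv2.cvtColor(G['side']['frame'],cv2.COLOR_BGR2HSV); print(hs[142:192:5,256:300:5].tolist())
E
```

```text
side [259 146  36  44 704] [259. 146.] [294. 189.]
[[277.9, 169.3], [279.1, 148.3], [254.6, 172.8], [254.7, 151.6], [289.6, 191.4], [291.5, 169.7], [264.6, 195.5], [265.2, 173.6]]
top [265 198  12  20  91] [265. 198.] [276. 217.]
[[295.1, 205.8], [298.6, 204.9], [287.4, 186.8], [290.4, 184.7], [266.6, 217.2], [268.3, 217.0], [259.0, 198.1], [260.1, 196.6]]
[[[17, 117, 137], [17, 117, 139], [20, 54, 114], [80, 5, 143], [34, 13, 141], [20, 104, 137], [20, 97, 123], [17, 61, 105], [117, 26, 89], [20, 93, 135], [20, 106, 139]], [[18, 101, 134], [20, 87, 114], [19, 88, 102], [70, 5, 142], [98, 7, 141], [19, 71, 90], [110, 113, 90], [109, 127, 90], [111, 125, 98], [20, 102, 137], [20, 108, 130]], [[21, 103, 134], [19, 103, 138], [20, 111, 129], [84, 10, 122], [109, 85, 96], [112, 106, 87], [0, 0, 66], [120, 11, 69], [108, 145, 100], [20, 100, 122], [20, 100, 97]], [[20, 107, 134], [19, 93, 121], [120, 41, 75], [110, 120, 89], [113, 29, 71], [160, 11, 70], [80, 11, 70], [150, 4, 62], [26, 81, 104], [165, 12, 83], [21, 32, 110]], [[20, 102, 107], [107, 140, 95], [110, 112, 91], [165, 7, 71],
[... 1808 characters left out ...]
[80, 11, 134], [75, 8, 134], [107, 152, 42], [108, 154, 78], [107, 156, 54], [110, 132, 52], [108, 151, 49], [108, 146, 49], [18, 87, 153]], [[90, 13, 77], [90, 4, 69], [106, 153, 40], [108, 145, 51], [107, 165, 48], [108, 159, 48], [109, 148, 50], [106, 158, 50], [19, 86, 149]], [[17, 36, 63], [90, 11, 23], [106, 153, 40], [110, 125, 51], [109, 156, 49], [111, 138, 50], [109, 149, 48], [109, 159, 48], [18, 87, 149]], [[16, 99, 141], [113, 57, 18], [110, 166, 40], [108, 151, 49], [107, 163, 50], [108, 140, 51], [107, 177, 46], [108, 161, 49], [18, 87, 149]], [[16, 98, 138], [18, 87, 141], [19, 85, 93], [109, 148, 50], [108, 150, 51], [108, 175, 48], [0, 0, 51], [19, 87, 141], [19, 87, 147]]]
```

```bash
python3 - <<'E'
s=open('h.py').read()
s=s.replace("(108,120,40),(125,255,255)","(102,70,25),(118,255,255)")
s=s.replace("def box(C,ab):","B=[8,90,250,330,60]\ndef box(C,ab,B=None):\n    B=B or globals()['B']").replace("c=ang2p(C,290,","c=ang2p(C,(B[2]+B[3])/2,").replace("i*60*t+j*40*n","i*B[4]*t+j*(B[3]-B[2])/2*n").replace("for k in(8,90)","for k in(B[0],B[1])")
s=s.replace("def hullcmp(g,hull,ab):","def hullcmp(g,hull,ab,B=None):").replace("box(C0,ab))","box(C0,ab,B))")
open('h.py','w').write(s)
E
cat > t2.py <<'E'
from h import *
import pickle
G=pickle.load(open("g0.pkl","rb"))
H={c:bmask(G[c])[0] for c in G}
for c in G: print(c,H[c].reshape(-1,2).min(0),H[c].reshape(-1,2).max(0))
f=lambda p:sum(hullcmp(G[c],H[c],p[0],list(p[1:])) for c in G)
r=minimize(f,[-.4,15,100,255,330,58],method='Nelder-Mead',options=dict(initial_simplex=np.array([[-.4,15,100,255,330,58]]*6+[[-.4,15,100,255,330,58]])+np.vstack([np.zeros(6),np.diag([.03,8,10,10,10,5])])))
print(r.x,r.fun,[hullcmp(G[c],H[c],r.x[0],list(r.x[1:])) for c in G])
E
python3 t2.py
```

```text
side [259. 146.] [294. 189.]
top [265. 188.] [300. 218.]
[ -0.43118621  17.35330873  91.79372711 266.75075051 340.10719654
  56.72603262] 0.1556290032674036 [np.float64(0.11839126198937937), np.float64(0.03723774127802422)]
```

Call:
apply_moves --deltas '[[[0.52,0.43,-0.06,0,0,0.0446,0],[0.52,0.43,-0.06,0,0,0.0446,0],[0.52,0.43,-0.06,0,0,0.0446,0],[0.52,0.43,-0.06,0,0,0.0446,0],[0.52,0.43,-0.06,0,0,0.0446,0],[0.52,0.43,-0.06,0,0,0.0446,0],[0.52,0.43,-0.06,0,0,0.0446,0],[0.52,0.43,-0.06,0,0,0.0446,0],[0.52,0.43,-0.06,0,0,0.0446,0],[0.52,0.43,-0.06,0,0,0.0446,0],[0.52,0.43,-0.06,0,0,0.0446,0],[0.52,0.43,-0.06,0,0,0.0446,0]]]' --newtons 40

```text
t: 2.95
position: [545.3, -321.3, 160.7]
ee_rot: [6.5, 90.0, -55.0]
contact_force: [0.7, -0.3, 1.3]
opening: 0.002
```

Call:
apply_moves --deltas '[[[0.53,0.45,-0.1,0,0,0.037,0],[0.53,0.45,-0.2,0,0,0.037,0],[0.54,0.45,-0.4,0,0,0.037,0],[0,0,-0.8,0,0,0.0375,0],[0,0,-0.7,0,0,0,0],[0,0,-0.1,0,0,0,0]]]'

```text
t: 3.55
position: [620.6, -252.2, 39.4]
ee_rot: [-173.0, 89.4, 151.9]
contact_force: [-0.3, 0.1, -0.8]
opening: -0.001
```

```bash
python3 - <<'E'
from h import *
import pickle
G={c:grab_frame(c) for c in("side","top")}
pickle.dump(G,open("g1.pkl","wb"))
s=sense(); print(s['t'],s['position'].round(1),s['ee_rot'].round(1),s['contact_force'].round(2))
a=G['side']['frame'][110:210,190:320]; b=G['top']['frame'][150:250,240:370]
cv2.imwrite('pics/c3.png',np.vstack([cv2.resize(x,None,fx=3,fy=3,interpolation=cv2.INTER_CUBIC) for x in(a,b)]))
E
```

```text
3.65 [ 623.3 -254.3   44.4] [-172.7   89.8  152.2] [0.32 0.45 0.85]
```

View pics/c3.png

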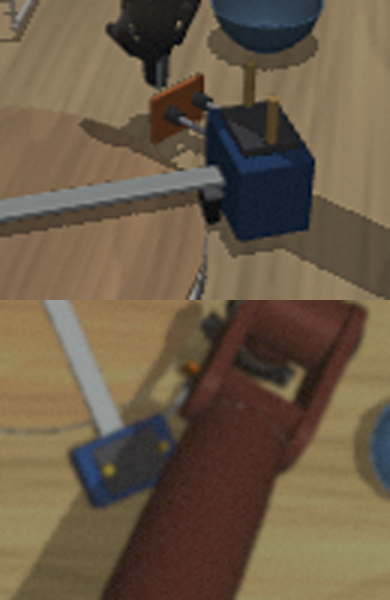

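```bash
cat >> h.py <<'E'
B=[17.4,91.8,266.8,340.1,56.7]
def fitpl(g,guess):
    hsv=cv2.cvtColor(g["frame"],cv2.COLOR_BGR2HSV); m=cv2.inRange(hsv,(4,150,40),(16,255,255))
    c=proj(g,ang2p(C0,290,np.float64(guess),np.float64(60)))[0]
    yy,xx=np.mgrid[:m.shape[0],:m.shape[1]]; m[(abs(xx-c[0])>28)|(abs(yy-c[1])>28)]=0
    ys,xs=np.nonzero(m)
    if len(ys)<15: return None,len(ys)
    hull=cv2.convexHull(np.stack([xs,ys],1).astype(np.float32)).reshape(-1,2)
    mm=cv2.moments(hull); q0=np.array([mm['m10'],mm['m01']])/mm['m00']
    def f(a):
        t=np.array([np.sin(a),np.cos(a),0])
        q=np.vstack([ang2p(C0,r,np.float64(a),np.float64(z))+s*t for r in(250.,330.) for z in(30.,90.) for s in(0,8)])
        h=cv2.convexHull(proj(g,q).astype(np.float32)); k=cv2.moments(h); return ((np.array([k['m10'],k['m01']])/k['m00']-q0)**2).sum()
    r=minimize_scalar(f,bounds=(guess-.25,guess+.25),method='bounded',options=dict(xatol=1e-4)); return r.x,r.fun**.5,len(ys)
def measure(g):
    ab=fitab(g); return ab, (fitpl(g,ab[0]-.5) if ab else None)
E
python3 - <<'E'
from h import *
import pickle,time
for f in("g0.pkl","g1.pkl"):
    G=pickle.load(open(f,"rb"))
    for c in G:
        t=time.time(); print(f,c,measure(G[c]),time.time()-t)
from scipy.spatial.transform import Rotation as Ro
print(Ro.from_euler('xyz',sense()['ee_rot'],degrees=True).as_matrix().round(3))
E
```

```text
g0.pkl side ((np.float64(-0.4289999999999997), np.float64(0.1135337623667275), array([259, 146,  36,  44, 926], dtype=int32)), (np.float64(-0.932657204523836), np.float64(0.33880076884367977), 193)) 0.2153339385986328
g0.pkl top ((np.float64(-0.4329999999999997), np.float64(0.037837189785397435), array([265, 188,  36,  31, 289], dtype=int32)), (np.float64(-0.9397780462266675), np.float64(0.5033956370685577), 55)) 0.18260979652404785
g1.pkl side ((np.float64(-0.4279999999999997), np.float64(0.11381638836428853), array([259, 146,  36,  44, 930], dtype=int32)), (np.float64(-0.9356404172528567), np.float64(0.08098328687241717), 194)) 0.17736148834228516
g1.pkl top ((np.float64(-0.4329999999999997), np.float64(0.15789053136236517), array([265, 189,  32,  30, 231], dtype=int32)), (np.float64(-0.9743592661648107), np.float64(9.485536790791242), 84)) 0.15170907974243164
[[-0.003  0.575  0.818]
 [ 0.001  0.818 -0.575]
 [-1.    -0.    -0.003]]
```

```bash
cat > ctl.py <<'E'
import numpy as np, json, sys
from scipy.optimize import least_squares
C0=np.array([769.5,1.0]); K,DR,R=80.,6.,.29
D0=11/290
def fs(v,A,sh): 
    u=(v-sh-.6)/.7
    return A*np.sin(2*np.pi*u) if 0<u<1 else 0.
def step(s,af0,af1,T,P):
    "P: M,delta,A,sh"
    v,w=s; n=max(2,int(round(T/.005))); h=T/n; ps=[]
    for i in range(n):
        p=max(0,R*(af0+(af1-af0)*(i+1)/n+P[1]-v+1.05)); ps.append(p)
        w+=h*(K*p-DR*R*w-fs(v,P[2],P[3]))/(P[0]*R); v+=h*w
        if v>2: v,w=2.,min(w,0)*0
    return (v,w),ps
def wdes(v): return .40 if v<1.0 else (.45 if v<1.5 else .40)
def pdes(v,w,P,lo=.014,hi=.030):
    F=DR*R*w+fs(v,P[2],P[3])+P[0]*R*(wdes(v)-w)/.6
    return float(np.clip(F/K,lo,hi))
def plan(s,af,n,P,plast,pause=.05,lo=.014,hi=.030,dp=.007):
    out=[];info=[]
    for i in range(n):
        acc=(K*plast-DR*R*s[1]-fs(s[0],P[2],P[3]))/(P[0]*R)
        vp=s[0]+s[1]*.1+.005*acc; wp=s[1]+.1*acc
        extra=.5*pause*wp*R if i==n-1 else 0
        pd=np.clip(pdes(vp,wp,P,lo,hi)+extra,plast-dp,plast+dp)
        vt=min(vp,2.0); a1=vt-1.05-P[1]+pd/R
        a1=max(a1,af); s,ps=step(s,af,a1,.1,P); af=a1; plast=ps[-1]
        out.append(a1); info.append((round(s[0],3),round(s[1],3),round(min(ps)*1e3,1),round(max(ps)*1e3,1)))
    return out,s,info
def xy(a,r=290): return C0+r*np.array([-np.cos(a),np.sin(a)])
E
cat > simall.py <<'E'
from ctl import *
rng=np.random.default_rng(0)
for M in(5.2,8,12):
  for A in(1.2,1.4,1.6):
    Pt=(M,D0,A,.03); Pm=[8,D0,1.4,0]
    s=(.116,0.);af=-.934-D0; pl=0;mn=1;mx=0;wm=0;t=0;wend=0
    while s[0]<1.99 and t<20:
        Pm[0]+= (M-Pm[0])*.15
        sm=(s[0]+rng.normal(0,.004),s[1]+rng.normal(0,.02))
        out,_,_=plan(sm,af,5,Pm,pl)
        for a in out+[out[-1]]:
            T=.05 if a==af else .1
            s,ps=step(s,af,a,T,Pt);af=a;t+=T
            if .45<s[0]<1.9: mn=min(mn,*ps)
            mx=max(mx,*ps);wm=max(wm,s[1])
            if s[0]<1.99:wend=s[1]
        pl=ps[-1]
    print(M,A,'p %.1f..%.1f wmax %.2f wend %.2f t %.1f'%(mn*1e3,mx*1e3,wm,wend,t))
E
python3 simall.py
```

```text
5.2 1.2 p 8.8..25.1 wmax 0.78 wend 0.70 t 3.9
5.2 1.4 p 6.7..24.7 wmax 0.84 wend 0.72 t 3.9
5.2 1.6 p 6.4..24.7 wmax 0.85 wend 0.77 t 3.9
8 1.2 p 9.5..25.1 wmax 0.73 wend 0.71 t 4.3
8 1.4 p 7.0..26.4 wmax 0.72 wend 0.71 t 4.4
8 1.6 p 7.8..25.3 wmax 0.74 wend 0.73 t 4.4
12 1.2 p 6.6..26.2 wmax 0.65 wend 0.64 t 4.9
12 1.4 p 10.5..27.1 wmax 0.70 wend 0.68 t 4.9
12 1.6 p 10.3..26.4 wmax 0.70 wend 0.70 t 4.9
```

```bash
sed -i 's/^def wdes.*/def wdes(v): return .32 if v<1.0 else .38/; s/extra=.5\*pause/extra=.65*pause/' ctl.py
for lo in .010 .012; do for n in 4 6; do echo lo $lo n $n; sed "s/plan(sm,af,5,Pm,pl)/plan(sm,af,$n,Pm,pl,lo=$lo)/" simall.py > sa.py; python3 sa.py; done; done
```

```text
lo .010 n 4
5.2 1.2 p 5.4..23.2 wmax 0.65 wend 0.57 t 4.9
5.2 1.4 p 5.0..23.9 wmax 0.71 wend 0.63 t 4.9
5.2 1.6 p 3.3..27.2 wmax 0.73 wend 0.56 t 4.5
8 1.2 p 5.9..23.9 wmax 0.66 wend 0.55 t 4.9
8 1.4 p 5.9..25.2 wmax 0.64 wend 0.54 t 4.9
8 1.6 p 4.5..25.9 wmax 0.64 wend 0.53 t 4.9
12 1.2 p 6.8..25.2 wmax 0.55 wend 0.53 t 5.4
12 1.4 p 7.7..23.6 wmax 0.58 wend 0.56 t 5.4
12 1.6 p 4.8..24.2 wmax 0.58 wend 0.53 t 5.8
lo .010 n 6
5.2 1.2 p 6.9..22.6 wmax 0.69 wend 0.55 t 5.1
5.2 1.4 p 6.0..22.1 wmax 0.74 wend 0.57 t 5.0
5.2 1.6 p 3.7..24.6 wmax 0.80 wend 0.59 t 4.5
8 1.2 p 6.7..23.0 wmax 0.63 wend 0.55 t 5.1
8 1.4 p 5.2..21.3 wmax 0.64 wend 0.55 t 5.2
8 1.6 p 6.9..26.0 wmax 0.68 wend 0.62 t 5.1
12 1.2 p 4.6..25.7 wmax 0.55 wend 0.52 t 5.7
12 1.4 p 6.2..26.7 wmax 0.58 wend 0.52 t 5.2
12 1.6 p 7.3..25.4 wmax 0.61 wend 0.57 t 5.2
lo .012 n 4
5.2 1.2 p 8.7..21.0 wmax 0.73 wend 0.62 t 4.5
5.2 1.4 p 8.4..24.6 wmax 0.76 wend 0.66 t 4.5
5.2 1.6 p 5.3..24.8 wmax 0.78 wend 0.67 t 4.1
8 1.2 p 7.9..22.4 wmax 0.68 wend 0.65 t 4.9
8 1.4 p 8.5..23.1 wmax 0.69 wend 0.62 t 4.9
8 1.6 p 10.3..23.3 wmax 0.71 wend 0.69 t 4.9
12 1.2 p 10.2..25.5 wmax 0.62 wend 0.62 t 5.3
12 1.4 p 7.1..23.4 wmax 0.61 wend 0.61 t 5.4
12 1.6 p 6.3..25.7 wmax 0.61 wend 0.59 t 5.4
lo .012 n 6
5.2 1.2 p 9.1..24.6 wmax 0.73 wend 0.62 t 4.5
5.2 1.4 p 8.6..23.3 wmax 0.78 wend 0.65 t 4.5
5.2 1.6 p 8.3..23.9 wmax 0.80 wend 0.68 t 4.5
8 1.2 p 8.5..23.3 wmax 0.69 wend 0.65 t 4.5
8 1.4 p 8.0..22.7 wmax 0.70 wend 0.62 t 5.0
8 1.6 p 5.4..23.5 wmax 0.70 wend 0.63 t 5.0
12 1.2 p 8.6..23.0 wmax 0.60 wend 0.60 t 5.2
12 1.4 p 10.9..25.0 wmax 0.64 wend 0.64 t 5.2
12 1.6 p 10.5..25.8 wmax 0.63 wend 0.63 t 5.2
```

```bash
python3 - <<'E'
s=open('ctl.py').read()
s=s.replace("plast=ps[-1]\n","plast=R*(af+P[1]-s[0]+1.05)\n")
open('ctl.py','w').write(s)
E
cat > run.py <<'E'
# usage: run.py n lo hi dp  -- observe, fit, plan n rows
from ctl import *
import os, pickle
from h import grab_frame, sense, measure
n=int(sys.argv[1]); lo,hi,dp=[float(x) for x in sys.argv[2:5]]
L=json.load(open("log.json")) if os.path.exists("log.json") else dict(pos=[624.3,-254.7],ev=[],pend=[])
def ang(p): return float(np.arctan2(p[1]-C0[1],-(p[0]-C0[0])))
pos=np.array(L["pos"])
for r in L["pend"]:
    a0=ang(pos); pos=pos+np.array(r[:2])*50; L["ev"].append([.1,a0,ang(pos)])
af=ang(pos); L["ev"].append([.05,af,af])
g=grab_frame("side"); ab,pl=measure(g); st=sense()
k=len(L.setdefault("obs",[])); pickle.dump(g,open(f"f{k}.pkl","wb"))
# picture is of the moment the call begins -> before the pause event
L["obs"].append([len(L["ev"])-1, float(ab[0])+.546 if ab and ab[1]<.25 else None, float(pl[0]) if pl and pl[0] is not None and pl[1]<1 else None])
L["pos"]=pos.tolist(); L["pend"]=[]
def sim(q):
    P=q[1:5]; s=(q[0],0.); O=[]; j=0
    for i,(T,a0,a1) in enumerate(L["ev"]):
        while j<len(L["obs"]) and L["obs"][j][0]==i: O.append((s[0],s[1],a0)); j+=1
        s,_=step(s,a0,a1,T,P)
    return s,O
q0=np.array([.116,8,D0,1.4,.0]); sg=np.array([.004,2.5,.008,.12,.02])
def res(q):
    s,O=sim(q); r=list((q-q0)/sg)
    for (v,w,a),o in zip(O,L["obs"]):
        if o[1] is not None: r.append((v-o[1])/.004)
        if o[2] is not None: r.append((max(a+q[2],v-1.05)-o[2])/.010)
    return r
f=least_squares(res,q0,bounds=([.08,4.5,0,.9,-.08],[.16,13,.08,2,.08]),diff_step=1e-3); q=f.x; P=q[1:5]
s,O=sim(q)
v=s[0]
print("t %.2f fit v0 %.3f M %.1f delta %.4f A %.2f sh %.3f"%((st["t"],)+tuple(q)),"ab",None if not ab else (round(ab[0],3),round(ab[1],2)),"pl",pl)
for (vv,w,a),o in list(zip(O,L["obs"]))[-4:]: print("  v sim %.3f meas %s w %.2f | plate sim %.3f meas %s | p sim %.1f, p from vision %s"%(vv,o[1] and round(o[1],3),w,max(a+q[2],vv-1.05),o[2] and round(o[2],3),R*1e3*(a+q[2]-vv+1.05), None if None in o else round(R*1e3*(o[2]-o[1]+1.05),1)))
pm=np.array(st["position"]); print("cmd",pos.round(1),"meas",pm.round(1),"ang cmd %.4f meas %.4f"%(af,ang(pm)),"F tang %.2f"%(np.dot(st["contact_force"][:2],[np.sin(af),np.cos(af)])))
out,s2,info=plan(s,af,n,P,R*(af+P[1]-v+1.05),lo=lo,hi=hi,dp=dp)
rows=[];p=pos.copy();aa=af
for i,a in enumerate(out):
    d=np.round((xy(a)-p)/50,2); p=p+d*50
    rows.append([float(d[0]),float(d[1]),0.0,0,0,round(-np.degrees(a-aa)/180,4),0]); aa=a
L["pend"]=rows; json.dump(L,open("log.json","w"))
print(info); print(json.dumps([rows]))
s3,ps=step(s2,out[-1],out[-1],.05,P); print("after pause",np.round(s3,3),"p",round(ps[-1]*1e3,1))
E
python3 run.py 6 0.014 0.024 0.010
```

```text
t 3.70 fit v0 0.117 M 8.0 delta 0.0379 A 1.40 sh 0.000 ab (np.float64(-0.428), np.float64(0.12)) pl (np.float64(-0.9350715866475453), np.float64(0.08929216309266887), 192)
  v sim 0.117 meas 0.118 w 0.00 | plate sim -0.933 meas -0.935 | p sim -24.1, p from vision -0.9
cmd [ 624.3 -254.7] meas [ 624.7 -255.2   46.7] ang cmd -1.0543 meas -1.0564 F tang -0.19
[(np.float64(0.117), np.float64(0.0), 0.0, 0.0), (np.float64(0.117), np.float64(0.0), 0.0, 0.0), (np.float64(0.117), np.float64(0.003), 0.0, np.float64(3.6)), (np.float64(0.118), np.float64(0.032), np.float64(4.1), np.float64(13.4)), (np.float64(0.124), np.float64(0.076), np.float64(13.5), np.float64(14.1)), (np.float64(0.134), np.float64(0.119), np.float64(14.2), np.float64(15.2))]
[[[-0.11, 0.16, 0.0, 0, 0, -0.0097, 0], [-0.16, 0.1, 0.0, 0, 0, -0.0101, 0], [-0.16, 0.11, 0.0, 0, 0, -0.0106, 0], [-0.16, 0.12, 0.0, 0, 0, -0.0113, 0], [-0.04, 0.02, 0.0, 0, 0, -0.0024, 0], [-0.06, 0.05, 0.0, 0, 0, -0.0043, 0]]]
after pause [0.14  0.139] p 13.4
```

Call:
apply_moves --deltas '[[[-0.11,0.16,0.0,0,0,-0.0097,0],[-0.16,0.1,0.0,0,0,-0.0101,0],[-0.16,0.11,0.0,0,0,-0.0106,0],[-0.16,0.12,0.0,0,0,-0.0113,0],[-0.04,0.02,0.0,0,0,-0.0024,0],[-0.06,0.05,0.0,0,0,-0.0043,0]]]'

```text
t: 4.3
position: [591.7, -228.1, 48.8]
ee_rot: [15.1, 89.7, -28.7]
contact_force: [0.5, -1.0, 0.9]
opening: 0.002
```

```bash
python3 run.py 5 0.015 0.024 0.007
```

```text
t 4.35 fit v0 0.117 M 7.4 delta 0.0339 A 1.40 sh 0.000 ab (np.float64(-0.412), np.float64(0.11)) pl (np.float64(-0.8777315550695721), np.float64(0.10505180229935086), 193)
  v sim 0.117 meas 0.118 w 0.00 | plate sim -0.933 meas -0.935 | p sim -25.4, p from vision -0.9
  v sim 0.133 meas 0.134 w 0.12 | plate sim -0.869 meas -0.878 | p sim 14.0, p from vision 11.1
cmd [ 589.8 -226.7] meas [ 590.9 -227.5   48.1] ang cmd -0.9027 meas -0.9074 F tang -0.82
[(np.float64(0.155), np.float64(0.175), np.float64(12.5), np.float64(15.2)), (np.float64(0.175), np.float64(0.217), np.float64(15.2), np.float64(15.4)), (np.float64(0.199), np.float64(0.255), np.float64(15.3), np.float64(15.4)), (np.float64(0.226), np.float64(0.291), np.float64(15.4), np.float64(15.5)), (np.float64(0.257), np.float64(0.33), np.float64(15.6), np.float64(18.4))]
[[[-0.11, 0.09, 0.0, 0, 0, -0.008, 0], [-0.09, 0.08, 0.0, 0, 0, -0.0063, 0], [-0.1, 0.09, 0.0, 0, 0, -0.0076, 0], [-0.12, 0.11, 0.0, 0, 0, -0.0087, 0], [-0.17, 0.17, 0.0, 0, 0, -0.0132, 0]]]
after pause [0.274 0.346] p 13.5
```

Call:
apply_moves --deltas '[[[-0.11,0.09,0.0,0,0,-0.008,0],[-0.09,0.08,0.0,0,0,-0.0063,0],[-0.1,0.09,0.0,0,0,-0.0076,0],[-0.12,0.11,0.0,0,0,-0.0087,0],[-0.17,0.17,0.0,0,0,-0.0132,0]]]'

```text
t: 4.85
position: [560.0, -199.6, 45.7]
ee_rot: [-4.9, 90.0, -56.8]
contact_force: [2.4, -1.5, 1.4]
opening: -0.001
```

```bash
python3 run.py 4 0.014 0.026 0.007
```

```text
t 4.90 fit v0 0.118 M 7.7 delta 0.0310 A 1.40 sh 0.000 ab (np.float64(-0.298), np.float64(0.1)) pl (np.float64(-0.7415452641737572), np.float64(0.2778573669942286), 190)
  v sim 0.118 meas 0.118 w 0.00 | plate sim -0.932 meas -0.935 | p sim -26.4, p from vision -0.9
  v sim 0.131 meas 0.134 w 0.10 | plate sim -0.872 meas -0.878 | p sim 13.6, p from vision 11.1
  v sim 0.248 meas 0.248 w 0.33 | plate sim -0.734 meas -0.742 | p sim 19.7, p from vision 17.5
cmd [ 560.3 -199.7] meas [ 558.6 -198.    45.2] ang cmd -0.7647 meas -0.7565 F tang -1.07
[(np.float64(0.301), np.float64(0.369), np.float64(14.5), np.float64(15.3)), (np.float64(0.339), np.float64(0.391), np.float64(14.5), np.float64(14.6)), (np.float64(0.379), np.float64(0.412), np.float64(14.5), np.float64(14.6)), (np.float64(0.422), np.float64(0.439), np.float64(14.8), np.float64(18.6))]
[[[-0.13, 0.14, 0.0, 0, 0, -0.0105, 0], [-0.15, 0.17, 0.0, 0, 0, -0.0121, 0], [-0.14, 0.18, 0.0, 0, 0, -0.0128, 0], [-0.19, 0.26, 0.0, 0, 0, -0.0179, 0]]]
after pause [0.444 0.449] p 12.1
```

Call:
apply_moves --deltas '[[[-0.13,0.14,0.0,0,0,-0.0105,0],[-0.15,0.17,0.0,0,0,-0.0121,0],[-0.14,0.18,0.0,0,0,-0.0128,0],[-0.19,0.26,0.0,0,0,-0.0179,0]]]'

```text
t: 5.3
position: [529.4, -162.0, 45.4]
ee_rot: [-142.0, 90.0, 156.6]
contact_force: [2.3, -0.4, 0.3]
opening: 0.002
```

```bash
python3 run.py 5 0.014 0.026 0.007
```

```text
t 5.35 fit v0 0.118 M 9.0 delta 0.0305 A 1.40 sh 0.000 ab (np.float64(-0.144), np.float64(0.1)) pl (np.float64(-0.5773046811675948), np.float64(0.4644839835005483), 208)
  v sim 0.118 meas 0.118 w 0.00 | plate sim -0.932 meas -0.935 | p sim -26.6, p from vision -0.9
  v sim 0.130 meas 0.134 w 0.09 | plate sim -0.872 meas -0.878 | p sim 14.0, p from vision 11.1
  v sim 0.238 meas 0.248 w 0.31 | plate sim -0.734 meas -0.742 | p sim 22.6, p from vision 17.5
  v sim 0.412 meas 0.402 w 0.45 | plate sim -0.567 meas -0.577 | p sim 20.4, p from vision 20.5
cmd [ 529.8 -162.2] meas [ 527.8 -159.8   44.8] ang cmd -0.5978 meas -0.5869 F tang -0.06
[(np.float64(0.483), np.float64(0.478), np.float64(14.4), np.float64(14.7)), (np.float64(0.531), np.float64(0.491), np.float64(14.7), np.float64(14.7)), (np.float64(0.581), np.float64(0.503), np.float64(14.7), np.float64(14.7)), (np.float64(0.632), np.float64(0.51), np.float64(14.7), np.float64(14.7)), (np.float64(0.682), np.float64(0.503), np.float64(15.0), np.float64(19.5))]
[[[-0.15, 0.23, 0.0, 0, 0, -0.0153, 0], [-0.14, 0.25, 0.0, 0, 0, -0.0154, 0], [-0.14, 0.25, 0.0, 0, 0, -0.0158, 0], [-0.12, 0.27, 0.0, 0, 0, -0.0162, 0], [-0.14, 0.37, 0.0, 0, 0, -0.0214, 0]]]
after pause [0.707 0.49 ] p 12.2
```

Call:
apply_moves --deltas '[[[-0.15,0.23,0.0,0,0,-0.0153,0],[-0.14,0.25,0.0,0,0,-0.0154,0],[-0.14,0.25,0.0,0,0,-0.0158,0],[-0.12,0.27,0.0,0,0,-0.0162,0],[-0.14,0.37,0.0,0,0,-0.0214,0]]]'

```text
t: 5.85
position: [494.8, -93.8, 45.4]
ee_rot: [-70.5, 89.9, -147.0]
contact_force: [-0.3, -1.5, 0.7]
opening: 0.004
```

```bash
python3 run.py 4 0.014 0.026 0.006
```

```text
t 5.90 fit v0 0.119 M 10.0 delta 0.0355 A 1.39 sh 0.009 ab (np.float64(0.148), np.float64(0.11)) pl (np.float64(-0.3199199530797196), np.float64(1.0370703182329084), 208)
  v sim 0.131 meas 0.134 w 0.09 | plate sim -0.867 meas -0.878 | p sim 15.0, p from vision 11.1
  v sim 0.238 meas 0.248 w 0.31 | plate sim -0.729 meas -0.742 | p sim 23.9, p from vision 17.5
  v sim 0.412 meas 0.402 w 0.46 | plate sim -0.562 meas -0.577 | p sim 21.9, p from vision 20.5
  v sim 0.686 meas 0.694 w 0.52 | plate sim -0.297 meas None | p sim 19.4, p from vision None
cmd [495.3 -93.7] meas [493.5 -91.1  44.9] ang cmd -0.3325 meas -0.3222 F tang 1.92
[(np.float64(0.761), np.float64(0.478), np.float64(13.0), np.float64(18.6)), (np.float64(0.807), np.float64(0.455), np.float64(18.6), np.float64(19.5)), (np.float64(0.852), np.float64(0.435), np.float64(17.5), np.float64(19.4)), (np.float64(0.895), np.float64(0.426), np.float64(17.5), np.float64(18.5))]
[[[-0.12, 0.39, 0.0, 0, 0, -0.0222, 0], [-0.06, 0.28, 0.0, 0, 0, -0.0159, 0], [-0.05, 0.21, 0.0, 0, 0, -0.0119, 0], [-0.04, 0.27, 0.0, 0, 0, -0.0147, 0]]]
after pause [0.916 0.422] p 12.3
```

```bash
python3 - <<'E'
from h import *
import pickle
im=[]
for k,pa in((3,-.565),(4,-.30)):
    g=pickle.load(open(f"f{k}.pkl","rb"))
    ab=fitab(g)[0]; S=5
    c=proj(g,ang2p(C0,290,np.float64(pa),np.float64(60)))[0].astype(int); x0,y0=c[0]-35,c[1]-40
    f=cv2.resize(g["frame"][y0:y0+90,x0:x0+80],None,fx=S,fy=S,interpolation=cv2.INTER_CUBIC)
    f2=f.copy()
    def dr(q,col): 
        h=cv2.convexHull(proj(g,q).astype(np.float32)).reshape(-1,2); cv2.polylines(f2,[((h-[x0,y0]+.5)*S).astype(int)],True,col,1)
    t=np.array([np.sin(pa),np.cos(pa),0])
    dr(np.vstack([ang2p(C0,r,np.float64(pa),np.float64(z))+s*t for r in(250.,330.) for z in(30.,90.) for s in(0,8)]),(0,255,0))
    dr(box(C0,ab),(255,255,255)); im.append(f2)
cv2.imwrite("pics/c4.png",np.hstack(im))
E
```

```text
(no output)
```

View pics/c4.png

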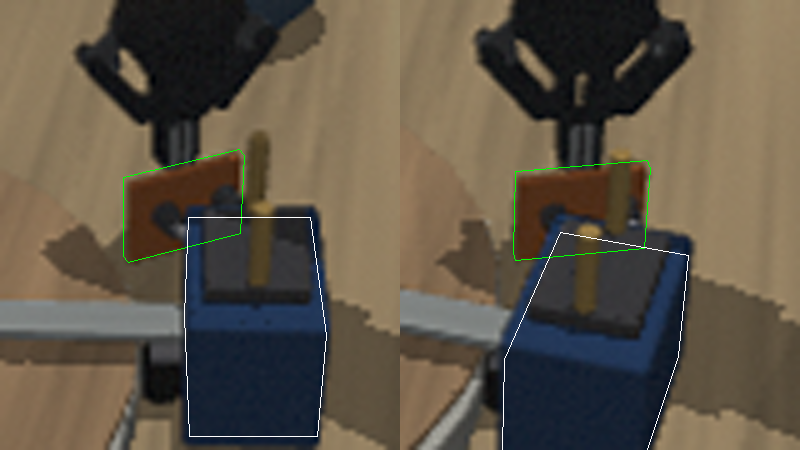

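```bash
cat > t3.py <<'E'
from h import *
import h, pickle
def bm(g):
    m=bmask(g)[0].reshape(-1,2); return cv2.convexHull(np.vstack([m+[i,j] for i in(-.5,.5) for j in(-.5,.5)]).astype(np.float32))
F=[pickle.load(open(f"f{k}.pkl","rb")) for k in range(5)]; H=[bm(g) for g in F]
T=pickle.load(open("g0.pkl","rb"))["top"]; HT=bm(T)
def f(p):
    B=[p[0],p[1],p[2]-40,p[2]+40,60]; return sum(hullcmp(g,hh,a,B) for g,hh,a in zip(F,H,p[3:]))+hullcmp(T,HT,p[3],B)
x0=np.r_[10,100,295,-.43,-.412,-.298,-.144,.148]
r=minimize(f,x0,method='Nelder-Mead',options=dict(maxfev=1500,initial_simplex=np.vstack([x0,x0+np.diag([8,8,8,.02,.02,.02,.02,.02])])))
p=r.x; B=[p[0],p[1],p[2]-40,p[2]+40,60]
print(p.round(3),r.fun,[round(hullcmp(g,hh,a,B),3) for g,hh,a in zip(F,H,p[3:])],hullcmp(T,HT,p[3],B))
E
python3 t3.py
```

```text
[ 1.71830e+01  9.82160e+01  3.03316e+02 -4.30000e-01 -4.18000e-01
 -3.04000e-01 -1.41000e-01  1.35000e-01] 0.525434200232981 [np.float64(0.157), np.float64(0.136), np.float64(0.064), np.float64(0.05), np.float64(0.049)] 0.06962672760909784
```

```bash
python3 - <<'E'
s=open('h.py').read()
s=s.replace("B=[17.4,91.8,266.8,340.1,56.7]","B=[17.2,98.2,263.3,343.3,60]")
s=s.replace("    return cv2.convexHull(np.stack([xs,ys],1).astype(np.float32)), st[best]","    q=np.stack([xs,ys],1)\n    return cv2.convexHull(np.vstack([q+[i,j] for i in(-.5,.5) for j in(-.5,.5)]).astype(np.float32)), st[best]")
open('h.py','w').write(s)
s=open('run.py').read().replace("+.546","+.548"); 
# replan without a new picture when 'replan' is given
s=s.replace('g=grab_frame("side"); ab,pl=measure(g); st=sense()\n','RE="replan" in sys.argv\nif RE: L["ev"].pop()\nst=sense()\nif not RE: g=grab_frame("side"); ab,pl=measure(g); st=sense()\nelse: ab=pl=None\n')
s=s.replace('k=len(L.setdefault','if not RE: k=len(L.setdefault').replace('L["obs"].append([len','if not RE: L["obs"].append([len')
open('run.py','w').write(s)
import json
L=json.load(open('log.json')); L["pend"]=[]
import pickle
from h import fitab
for k in range(5):
    L["obs"][k][1]=float(fitab(pickle.load(open(f"f{k}.pkl","rb")))[0])+.548
    L["obs"][k][2]=None
print([o[1] for o in L["obs"]])
json.dump(L,open('log.json','w'))
E
python3 run.py 4 0.015 0.028 0.006 replan
```

```text
[0.11800000000000033, 0.13000000000000034, 0.24400000000000044, 0.4250000000000006, 0.6800000000000008]
t 5.90 fit v0 0.117 M 8.2 delta 0.0321 A 1.40 sh -0.003 ab None pl None
  v sim 0.131 meas 0.13 w 0.10 | plate sim -0.871 meas None | p sim 14.1, p from vision None
  v sim 0.247 meas 0.244 w 0.32 | plate sim -0.733 meas None | p sim 20.3, p from vision None
  v sim 0.421 meas 0.425 w 0.44 | plate sim -0.566 meas None | p sim 18.3, p from vision None
  v sim 0.682 meas 0.68 w 0.49 | plate sim -0.300 meas None | p sim 19.7, p from vision None
cmd [495.3 -93.7] meas [493.5 -91.1  44.9] ang cmd -0.3325 meas -0.3222 F tang 1.92
[(np.float64(0.751), np.float64(0.442), np.float64(13.7), np.float64(19.3)), (np.float64(0.794), np.float64(0.421), np.float64(19.4), np.float64(22.1)), (np.float64(0.836), np.float64(0.407), np.float64(20.0), np.float64(22.0)), (np.float64(0.876), np.float64(0.401), np.float64(19.7), np.float64(19.9))]
[[[-0.11, 0.37, 0.0, 0, 0, -0.021, 0], [-0.07, 0.29, 0.0, 0, 0, -0.0168, 0], [-0.04, 0.2, 0.0, 0, 0, -0.0108, 0], [-0.04, 0.22, 0.0, 0, 0, -0.0125, 0]]]
after pause [0.896 0.398] p 13.9
```

Call:
apply_moves --deltas '[[[-0.11,0.37,0.0,0,0,-0.021,0],[-0.07,0.29,0.0,0,0,-0.0168,0],[-0.04,0.2,0.0,0,0,-0.0108,0],[-0.04,0.22,0.0,0,0,-0.0125,0]]]'

```text
t: 6.3
position: [482.2, -39.9, 45.5]
ee_rot: [-36.0, 90.0, -123.4]
contact_force: [1.0, -1.9, 0.1]
opening: -0.002
```

```bash
python3 run.py 4 0.015 0.028 0.006
```

```text
t 6.35 fit v0 0.116 M 8.5 delta 0.0328 A 1.33 sh 0.011 ab (np.float64(0.338), np.float64(0.1)) pl (np.float64(-0.12360726548622072), np.float64(0.21008431952056975), 192)
  v sim 0.247 meas 0.244 w 0.32 | plate sim -0.732 meas None | p sim 20.7, p from vision None
  v sim 0.421 meas 0.425 w 0.44 | plate sim -0.565 meas None | p sim 18.7, p from vision None
  v sim 0.683 meas 0.68 w 0.50 | plate sim -0.300 meas None | p sim 19.5, p from vision None
  v sim 0.884 meas 0.886 w 0.41 | plate sim -0.108 meas -0.124 | p sim 16.9, p from vision 11.7
cmd [482.3 -39.7] meas [481.8 -38.5  45.3] ang cmd -0.1408 meas -0.1365 F tang 0.04
[(np.float64(0.943), np.float64(0.397), np.float64(11.8), np.float64(15.4)), (np.float64(0.984), np.float64(0.419), np.float64(15.4), np.float64(15.5)), (np.float64(1.028), np.float64(0.46), np.float64(15.5), np.float64(15.6)), (np.float64(1.077), np.float64(0.523), np.float64(15.8), np.float64(20.3))]
[[[-0.03, 0.3, 0.0, 0, 0, -0.0167, 0], [-0.02, 0.24, 0.0, 0, 0, -0.013, 0], [-0.01, 0.25, 0.0, 0, 0, -0.014, 0], [0.02, 0.38, 0.0, 0, 0, -0.0208, 0]]]
after pause [1.104 0.555] p 12.5
```

Call:
apply_moves --deltas '[[[-0.03,0.3,0.0,0,0,-0.0167,0],[-0.02,0.24,0.0,0,0,-0.013,0],[-0.01,0.25,0.0,0,0,-0.014,0],[0.02,0.38,0.0,0,0,-0.0208,0]]]'

```text
t: 6.75
position: [480.0, 18.1, 45.5]
ee_rot: [-44.7, 89.9, -143.8]
contact_force: [-1.2, -1.0, 1.1]
opening: -0.003
```

```bash
python3 run.py 4 0.014 0.028 0.006
```

```text
t 6.80 fit v0 0.117 M 8.3 delta 0.0319 A 1.35 sh 0.018 ab (np.float64(0.523), np.float64(0.1)) pl (np.float64(0.07091467076796243), np.float64(1.319285403757668), 244)
  v sim 0.421 meas 0.425 w 0.44 | plate sim -0.566 meas None | p sim 18.4, p from vision None
  v sim 0.683 meas 0.68 w 0.50 | plate sim -0.301 meas None | p sim 19.3, p from vision None
  v sim 0.883 meas 0.886 w 0.40 | plate sim -0.109 meas -0.124 | p sim 16.7, p from vision 11.7
  v sim 1.071 meas 1.071 w 0.51 | plate sim 0.093 meas None | p sim 20.9, p from vision None
cmd [480.3  18.8] meas [480.   20.5  45.4] ang cmd 0.0615 meas 0.0674 F tang -0.04
[(np.float64(1.156), np.float64(0.607), np.float64(14.0), np.float64(14.8)), (np.float64(1.22), np.float64(0.663), np.float64(14.8), np.float64(15.1)), (np.float64(1.288), np.float64(0.695), np.float64(15.0), np.float64(15.1)), (np.float64(1.358), np.float64(0.709), np.float64(15.4), np.float64(21.0))]
[[[0.03, 0.35, 0.0, 0, 0, -0.0192, 0], [0.05, 0.37, 0.0, 0, 0, -0.0204, 0], [0.09, 0.38, 0.0, 0, 0, -0.0218, 0], [0.16, 0.51, 0.0, 0, 0, -0.0289, 0]]]
after pause [1.394 0.709] p 10.8
```

Call:
apply_moves --deltas '[[[0.03,0.35,0.0,0,0,-0.0192,0],[0.05,0.37,0.0,0,0,-0.0204,0],[0.09,0.38,0.0,0,0,-0.0218,0],[0.16,0.51,0.0,0,0,-0.0289,0]]]'

```text
t: 7.2
position: [496.1, 98.4, 45.2]
ee_rot: [-33.3, 89.8, -148.7]
contact_force: [-1.8, -3.1, 1.7]
opening: -0.001
```

```bash
python3 run.py 5 0.012 0.028 0.006
```

```text
t 7.25 fit v0 0.115 M 8.2 delta 0.0288 A 1.23 sh 0.057 ab (np.float64(0.774), np.float64(0.07)) pl (np.float64(0.3723851594312697), np.float64(0.6170378429119175), 328)
  v sim 0.681 meas 0.68 w 0.52 | plate sim -0.304 meas None | p sim 18.9, p from vision None
  v sim 0.894 meas 0.886 w 0.41 | plate sim -0.112 meas -0.124 | p sim 12.7, p from vision 11.7
  v sim 1.065 meas 1.071 w 0.43 | plate sim 0.090 meas None | p sim 21.8, p from vision None
  v sim 1.330 meas 1.322 w 0.74 | plate sim 0.375 meas 0.372 | p sim 27.4, p from vision 29.1
cmd [496.8  99.3] meas [497.5 101.7  45.6] ang cmd 0.3460 meas 0.3545 F tang -1.76
[(np.float64(1.444), np.float64(0.753), np.float64(13.1), np.float64(17.3)), (np.float64(1.518), np.float64(0.742), np.float64(13.0), np.float64(13.1)), (np.float64(1.592), np.float64(0.732), np.float64(13.0), np.float64(13.0)), (np.float64(1.665), np.float64(0.722), np.float64(13.0), np.float64(13.0)), (np.float64(1.737), np.float64(0.723), np.float64(13.3), np.float64(18.8))]
[[[0.13, 0.33, 0.0, 0, 0, -0.0192, 0], [0.18, 0.39, 0.0, 0, 0, -0.0237, 0], [0.21, 0.37, 0.0, 0, 0, -0.0234, 0], [0.24, 0.35, 0.0, 0, 0, -0.0231, 0], [0.33, 0.42, 0.0, 0, 0, -0.0294, 0]]]
after pause [1.773 0.719] p 8.4
```

```bash
python3 - <<'E'
import json
L=json.load(open('log.json')); L["pend"]=[]; json.dump(L,open('log.json','w'))
E
python3 run.py 3 0.011 0.028 0.010 replan
```

```text
t 7.25 fit v0 0.115 M 8.2 delta 0.0288 A 1.23 sh 0.057 ab None pl None
  v sim 0.681 meas 0.68 w 0.52 | plate sim -0.304 meas None | p sim 18.9, p from vision None
  v sim 0.894 meas 0.886 w 0.41 | plate sim -0.112 meas -0.124 | p sim 12.7, p from vision 11.7
  v sim 1.065 meas 1.071 w 0.43 | plate sim 0.090 meas None | p sim 21.8, p from vision None
  v sim 1.330 meas 1.322 w 0.74 | plate sim 0.375 meas 0.372 | p sim 27.4, p from vision 29.1
cmd [496.8  99.3] meas [497.5 101.7  45.6] ang cmd 0.3460 meas 0.3545 F tang -1.76
[(np.float64(1.444), np.float64(0.751), np.float64(12.1), np.float64(17.3)), (np.float64(1.518), np.float64(0.737), np.float64(12.0), np.float64(12.1)), (np.float64(1.591), np.float64(0.736), np.float64(12.4), np.float64(18.7))]
[[[0.12, 0.31, 0.0, 0, 0, -0.0181, 0], [0.18, 0.39, 0.0, 0, 0, -0.0236, 0], [0.28, 0.48, 0.0, 0, 0, -0.0307, 0]]]
after pause [1.628 0.73 ] p 8.0
```

Call:
apply_moves --deltas '[[[0.12,0.31,0.0,0,0,-0.0181,0],[0.18,0.39,0.0,0,0,-0.0236,0],[0.28,0.48,0.0,0,0,-0.0307,0]]]'

```text
t: 7.55
position: [525.3, 157.4, 45.1]
ee_rot: [-24.2, 89.8, -152.6]
contact_force: [-0.9, -1.2, 1.4]
opening: -0.0
```

```bash
python3 run.py 3 0.011 0.028 0.010
```

```text
t 7.60 fit v0 0.115 M 8.1 delta 0.0272 A 1.13 sh 0.052 ab (np.float64(1.031), np.float64(0.04)) pl (np.float64(0.6104920599522723), np.float64(0.3226116053571635), 322)
  v sim 0.894 meas 0.886 w 0.42 | plate sim -0.114 meas -0.124 | p sim 12.2, p from vision 11.7
  v sim 1.069 meas 1.071 w 0.44 | plate sim 0.089 meas None | p sim 20.1, p from vision None
  v sim 1.330 meas 1.322 w 0.72 | plate sim 0.373 meas 0.372 | p sim 27.0, p from vision 29.1
  v sim 1.584 meas 1.579 w 0.72 | plate sim 0.600 meas 0.61 | p sim 19.2, p from vision 23.6
cmd [525.8 158.3] meas [527.8 160.6  45.8] ang cmd 0.5732 meas 0.5835 F tang -3.19
[(np.float64(1.692), np.float64(0.707), np.float64(9.9), np.float64(11.9)), (np.float64(1.762), np.float64(0.695), np.float64(11.9), np.float64(12.0)), (np.float64(1.831), np.float64(0.696), np.float64(12.3), np.float64(18.3))]
[[[0.26, 0.37, 0.0, 0, 0, -0.0251, 0], [0.26, 0.32, 0.0, 0, 0, -0.0223, 0], [0.37, 0.38, 0.0, 0, 0, -0.029, 0]]]
after pause [1.866 0.692] p 8.2
```

```bash
cat > rows.py <<'E'
from ctl import *
A=[float(x) for x in sys.argv[1:]]
L=json.load(open('log.json')); p=np.array(L["pos"]); aa=float(np.arctan2(p[1]-C0[1],-(p[0]-C0[0]))); R_=[]
for a in A:
    d=np.round((xy(a)-p)/50,2); p=p+d*50; R_.append([float(d[0]),float(d[1]),0.0,0,0,round(-np.degrees(a-aa)/180,4),0]); aa=a
L["pend"]=R_; json.dump(L,open('log.json','w')); print(json.dumps([R_]))
E
python3 rows.py .653 .722 .791 .859 .926 .975 .985 .995
```

```text
[[[0.27, 0.38, 0.0, 0, 0, -0.0254, 0], [0.25, 0.31, 0.0, 0, 0, -0.022, 0], [0.28, 0.29, 0.0, 0, 0, -0.022, 0], [0.29, 0.27, 0.0, 0, 0, -0.0216, 0], [0.3, 0.24, 0.0, 0, 0, -0.0213, 0], [0.23, 0.16, 0.0, 0, 0, -0.0156, 0], [0.05, 0.04, 0.0, 0, 0, -0.0032, 0], [0.05, 0.03, 0.0, 0, 0, -0.0032, 0]]]
```

Call:
apply_moves --deltas '[[[0.27,0.38,0.0,0,0,-0.0254,0],[0.25,0.31,0.0,0,0,-0.022,0],[0.28,0.29,0.0,0,0,-0.022,0],[0.29,0.27,0.0,0,0,-0.0216,0],[0.3,0.24,0.0,0,0,-0.0213,0],[0.23,0.16,0.0,0,0,-0.0156,0],[0.05,0.04,0.0,0,0,-0.0032,0],[0.05,0.03,0.0,0,0,-0.0032,0]]]'

```text
t: 8.4
position: [611.4, 243.4, 45.2]
ee_rot: [-7.6, 89.9, -160.0]
contact_force: [-1.2, -0.2, 1.3]
opening: -0.001
```

```bash
python3 run.py 3 0.011 0.028 0.010 | head -6; python3 - <<'E'
from h import *
import pickle
g=pickle.load(open("f10.pkl","rb")) if __import__('os').path.exists("f10.pkl") else pickle.load(open("f9.pkl","rb"))
import glob; print(sorted(glob.glob("f*.pkl")))
cv2.imwrite("pics/c5.png",cv2.resize(g["frame"][140:300,80:330],None,fx=3,fy=3,interpolation=cv2.INTER_CUBIC))
E
```

```text
t 8.45 fit v0 0.115 M 8.2 delta 0.0277 A 1.14 sh 0.053 ab (np.float64(1.471), np.float64(0.05)) pl (np.float64(1.0345234306819115), np.float64(0.37418366701417083), 192)
  v sim 1.070 meas 1.071 w 0.44 | plate sim 0.089 meas None | p sim 20.2, p from vision None
  v sim 1.330 meas 1.322 w 0.72 | plate sim 0.374 meas 0.372 | p sim 27.1, p from vision 29.1
  v sim 1.584 meas 1.579 w 0.73 | plate sim 0.601 meas 0.61 | p sim 19.3, p from vision 23.6
  v sim 2.000 meas 2.019 w 0.00 | plate sim 1.023 meas 1.035 | p sim 21.3, p from vision 19.0
cmd [611.8 244.3] meas [611.6 243.6  45.2] ang cmd 0.9957 meas 0.9937 F tang -1.36
['f0.pkl', 'f1.pkl', 'f2.pkl', 'f3.pkl', 'f4.pkl', 'f5.pkl', 'f6.pkl', 'f7.pkl', 'f8.pkl', 'f9.pkl']
```

View pics/c5.png

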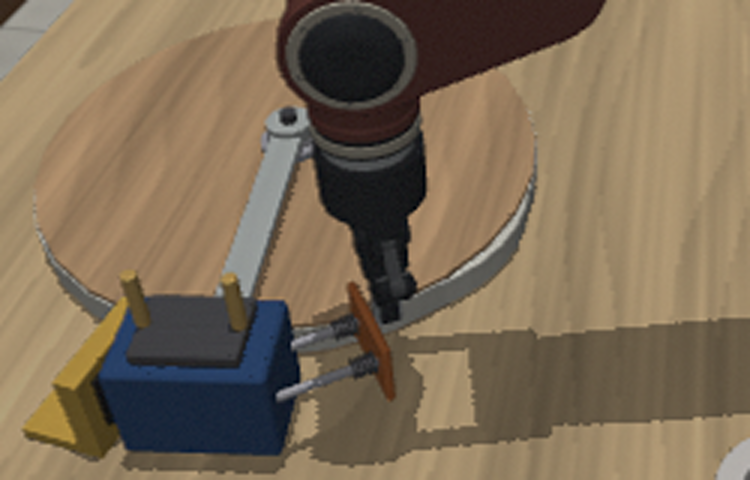

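Call:
apply_moves --deltas '[[[0,0,0,0,0,0,0],[0,0,0,0,0,0,0],[0,0,0,0,0,0,0],[0,0,0,0,0,0,0],[0,0,0,0,0,0,0],[0,0,0,0,0,0,0],[0,0,0,0,0,0,0],[0,0,0,0,0,0,0],[0,0,0,0,0,0,0],[0,0,0,0,0,0,0],[0,0,0,0,0,0,0],[0,0,0,0,0,0,0]]]'

```text
t: 9.65
position: [611.8, 244.3, 45.7]
ee_rot: [-51.9, 90.0, 155.6]
contact_force: [-0.5, -2.4, -0.6]
opening: -0.001
```

```bash
python3 - <<'E'
import json
L=json.load(open('log.json')); L["pend"]=[]; json.dump(L,open('log.json','w'))
from h import *
for i in range(2):
    g=grab_frame("side"); m=measure(g); s=sense()
    print(s['t'],m,'p',290*(m[1][0]-(m[0][0]+.548)+1.05),s['position'].round(1),s['contact_force'].round(1))
E
```

```text
9.7 ((np.float64(1.486999999999999), np.float64(0.05203024015151123), array([ 111,  240,   67,   52, 2121], dtype=int32)), (np.float64(1.0363324394983635), np.float64(0.04141505726675329), 186)) p 14.886407454525648 [611.8 244.3  45.7] [-1.3 -0.6 -0.8]
9.75 ((np.float64(1.4849999999999992), np.float64(0.05316400648177389), array([ 111,  240,   67,   52, 2123], dtype=int32)), (np.float64(1.0361269072392765), np.float64(0.07801865235841732), 186)) p 15.406803099390343 [611.8 244.3  45.7] [-1.6 -1.  -0.8]
```

Call:
apply_moves --deltas '[[[0,0,0,0,0,0,0],[0,0,0,0,0,0,0],[0,0,0,0,0,0,0],[0,0,0,0,0,0,0],[0,0,0,0,0,0,0],[0,0,0,0,0,0,0],[0,0,0,0,0,0,0],[0,0,0,0,0,0,0],[0,0,0,0,0,0,0],[0,0,0,0,0,0,0],[0,0,0,0,0,0,0],[0,0,0,0,0,0,0]]]'

```text
t: 10.95
position: [611.8, 244.3, 45.7]
ee_rot: [-133.9, 90.0, 73.6]
contact_force: [-1.3, -1.6, -0.6]
opening: -0.004
```

Call:
apply_moves --deltas '[[[0,0,0,0,0,0,0],[0,0,0,0,0,0,0],[0,0,0,0,0,0,0],[0,0,0,0,0,0,0],[0,0,0,0,0,0,0],[0,0,0,0,0,0,0],[0,0,0,0,0,0,0],[0,0,0,0,0,0,0],[0,0,0,0,0,0,0],[0,0,0,0,0,0,0]]]'

```text
t: 11.95
position: [611.8, 244.3, 45.7]
ee_rot: [-26.0, 90.0, -178.5]
contact_force: [-0.6, -1.2, -0.8]
opening: 0.002
```

```bash
python3 - <<'E'
from h import *
g=grab_frame("side"); m=measure(g); s=sense()
print(s['t'],m,'p',290*(m[1][0]-(m[0][0]+.548)+1.05),s['position'].round(1),s['contact_force'].round(1))
E
python3 rows.py .985 .97 .955 .94 .925 .90 .87 .83
```

```text
12.0 ((np.float64(1.4849999999999992), np.float64(0.05316400648177389), array([ 111,  240,   67,   52, 2124], dtype=int32)), (np.float64(1.0363327409683423), np.float64(0.041404744518552486), 188)) p 15.466494880819424 [611.7 244.3  45.7] [-1.8 -0.2 -1. ]
[[[-0.05, -0.03, 0.0, 0, 0, 0.0034, 0], [-0.07, -0.05, 0.0, 0, 0, 0.0048, 0], [-0.08, -0.05, 0.0, 0, 0, 0.0048, 0], [-0.07, -0.05, 0.0, 0, 0, 0.0048, 0], [-0.07, -0.05, 0.0, 0, 0, 0.0048, 0], [-0.11, -0.09, 0.0, 0, 0, 0.008, 0], [-0.14, -0.11, 0.0, 0, 0, 0.0095, 0], [-0.17, -0.16, 0.0, 0, 0, 0.0127, 0]]]
```

Steady at the stop with about 15 mm press for over 2 s. Next I back off slowly and lift.

Call:
apply_moves --deltas '[[[-0.05,-0.03,0.0,0,0,0,0],[-0.07,-0.05,0.0,0,0,0,0],[-0.08,-0.05,0.0,0,0,0,0],[-0.07,-0.05,0.0,0,0,0,0],[-0.07,-0.05,0.0,0,0,0,0],[-0.11,-0.09,0.0,0,0,0,0],[-0.14,-0.11,0.0,0,0,0,0],[-0.2,-0.16,0.0,0,0,0,0],[-0.2,-0.16,0.1,0,0,0,0],[0,0,0.5,0,0,0,0],[0,0,0.8,0,0,0,0],[0,0,0.8,0,0,0,0]]]'

```text
t: 13.2
position: [561.0, 206.2, 156.0]
ee_rot: [-15.6, 89.9, -168.1]
contact_force: [-0.1, 0.2, 0.3]
opening: 0.002
```

Call:
apply_moves --deltas '[[[0,0,0.6,0,0,0,0],[0,0,0.2,0,0,0,0],[0,0,0,0,0,0,0],[0,0,0,0,0,0,0],[0,0,0,0,0,0,0],[0,0,0,0,0,0,0],[0,0,0,0,0,0,0],[0,0,0,0,0,0,0],[0,0,0,0,0,0,0],[0,0,0,0,0,0,0]]]'

```text
t: 14.2
position: [562.3, 206.8, 195.7]
ee_rot: [171.1, 90.0, 18.6]
contact_force: [0.1, 0.2, 0.6]
opening: 0.001
```

```bash
python3 - <<'E'
from h import *
g=grab_frame("side"); m=measure(g); s=sense()
print(s['t'],m,'p',290*(m[1][0]-(m[0][0]+.548)+1.05),s['position'].round(1),s['contact_force'].round(1))
cv2.imwrite("pics/end.png",cv2.resize(g["frame"],(800,600)))
E
```

```text
14.25 ((np.float64(1.4849999999999992), np.float64(0.0521376056126699), array([ 111,  240,   67,   52, 2123], dtype=int32)), (np.float64(0.9832625405545133), np.float64(0.5862044203778028), 193)) p 0.07613676080906684 [562.3 206.8 195.8] [-0.8 -0.4  0.6]
```

View pics/end.png

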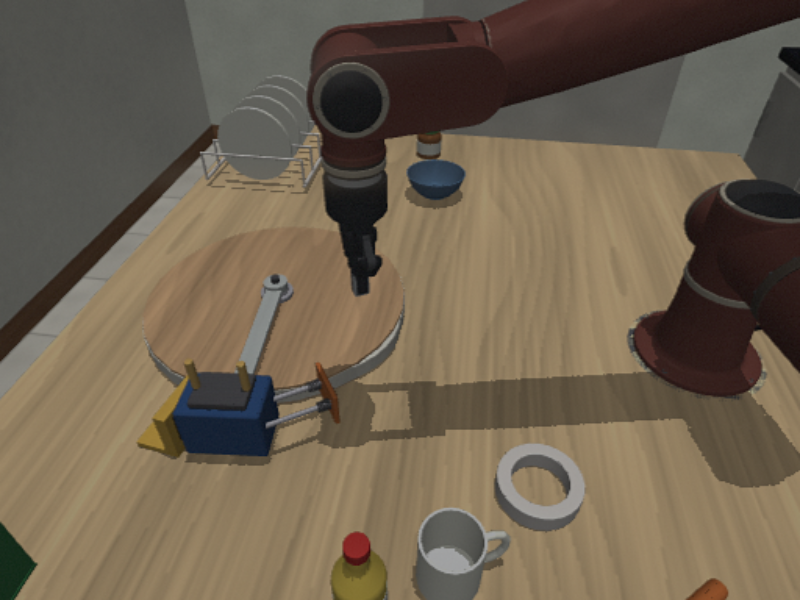

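The trolley (225, 415) stands on the yellow stop (165, 430). The plate (328, 392) is sprung out, the hand is clear, and the mug, bowl, roll and glue are where they were.

```bash
python3 -c "
from plant import *
print(hand_in())"
```

```text
the job is handed in; nothing more can be done
None
```

The trolley is at the yellow stop and the job is handed in. I pushed it clockwise in one go with shut fingers, from about 0.12 rad to the stop, re-planning the push from side-camera pictures on the way.

- **The push:** it took about 4.5 s. By the fitted model and the pictures the plate stayed pressed in about 10 to 29 mm. That is above the wished 20 mm at times, mostly on the way down the swell, but inside the 6 to 50 mm band. Estimated top speed was 0.75 rad/s, and about 0.65 to 0.7 rad/s on reaching the stop.
- **The hold:** at the stop it was held at about 15 mm and steady for over 2 s. The picture taken as it arrived read 0.016 rad short of the later readings, which may be a small rebound.
- **Last checks:** before hand-in the trolley angle was unchanged after the hand left, the plate was sprung out (about 0 mm), and the hand was clear at 196 mm height. The bystanders look unmoved in the picture; I did not re-measure them. Time was 14.25 s.
- **What disagreed:**
  - My estimate of the trolley's position was off at first, by up to about 0.02 rad. I corrected the block model part-way round.
  - The camera's plate position differed from the model by 2 to 5 mm.
  - My angle scale reads about 0.03 rad high: the stop came out at 2.03 instead of 2.0.
  - During the camera pauses the plate may have dipped to about 8 to 10 mm. That comes from the model, not from a measurement.

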